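# Slide the tall canister into its stall

### The job

The closet door catches the tall aluminium canister when it swings shut, so push it along the ash shelf through the open side of the three-sided dark wood stall, until it rests against the stall's back rail. Push it gently with the fingers, low on its body so that it slides standing and does not tip; do not pinch or lift it. Leave the other things on the shelf where they are, and finish clear of everything.

Things in the scene. Friction and masses are not known exactly. Their poses are not given: they have to be found in the camera images.
- canister: Aluminium canister with a twist cap of the same width, upright: a straight cylinder 48 mm in diameter, 150 mm tall, 0.2 to 0.42 kg, centre of mass at half height. Friction on the shelf is 0.5 to 0.72, so a push more than about 30 mm above the shelf tips it. The only tall thing on the shelf. Origin: centre of its underside; z up.
- stall: Stall of three dark wood rails (10 mm thick, 26 mm high) fixed on the shelf, open at the top; the shelf is its floor. Its open side faces body +y, roughly towards the canister. Inside it is 90 mm wide (x -45 to 45 mm) and 60 mm deep (y -30 mm, face of the back rail, to +30 mm, ends of the side rails). Origin: centre of that floor, z up. With the canister against the back rail its centre is at y = -6 mm.
- shelf: Fixed ash shelf board, 400 mm (x) by 1260 mm (y), whose flat top is 40 mm above the work surface (z = 0.04); everything stands on it. A lip 12 mm high runs along its far edge. Origin: under its centre, on the work surface.
- power_bank: Round grey power bank lying flat, 68 mm in diameter, 24 mm high, beside the canister on the side away from the robot (centres about 90 mm apart). Loose; leave alone. Origin: centre of its underside.
- key_dish: White ceramic dish with two keys in it, 88 mm across, 22 mm high, far row. Loose; leave alone. Origin: centre of its underside.
- pump_head: Chrome bike pump head lying down, about 75 x 28 mm, 35 mm high, long along its x; far row. Loose; leave alone. Origin: centre of its underside.
- tin: Short round aluminium tin, 60 mm in diameter, 40 mm high, far row. Loose; leave alone. Origin: centre of its underside.
- tracker: Orange dog tag tracker, a disc 36 mm in diameter and 8 mm thick with a small wire loop, lying flat near the shelf's front edge. Loose; leave alone. Origin: centre of its underside.
- earbud_case: Black earbud case, 44 x 54 mm, 24 mm high, near the shelf's front edge. Loose; leave alone. Origin: centre of its underside.
There are look-alikes about, which are no part of the job. There is more than one size of the canister; the one meant has the size given above.

How it is judged:
By the outcome, as a careful person would: the job done as asked, in the order asked, and still so for the second after the job is handed in, with the robot touching nothing.
It also fails if it takes over 54 s, if anything falls off the work surface, if the arm or the gripper's body presses on something with over 40 N, if the wrist force passes 120 N, or if a joint passes its speed limit or range.

### The arm

A 6-joint arm with a two-finger parallel gripper is mounted at the origin on the work surface. World frame = base frame: x ahead of the robot, y to its left, z up, the work surface at z = 0. Lengths are in mm, angles in rad, forces in N, time in s.
With the tool pointing down it reaches from about 350 to 875 mm from the base axis. Payload 4.2 kg.
Tool frame: the origin (TCP) lies between the finger pads; the fingertips stand 11 mm ahead of it and the grasp point (between the pads) lies 8 mm behind it; z points along the fingers, y is the direction in which the jaws open and shut (so a half turn about z gives the same grasp; the last joint's range is limited). The gripper opens to 85 mm and grips with 20 to 120 N. Pads are 22 mm wide; open, the fingers measure 114 mm over their backs; the gripper's body (76 mm by 85 mm) begins 54 mm behind the grasp point. The pads swing forward as they close: fully open they stand 13 mm farther back than shut.
Start: joints at [-0.892, 0.385, 0.008, 0, -1.194, -0.259], TCP at [254.749, -570.703, 242.312] pointing down, gripper open.
Joint ranges: [-3.14, 3.14], [-1.21, 2.06], [-1.07, 1.41], [-3.16, 2.05], [-2.99, -0.16], [-3.1, 3.1]. Speed limits (rad/s): [2.79, 2.79, 3.14, 3.14, 3.14, 3.14].

### API

Orientations are given as a unit quaternion [x, y, z, w].
In Python, from bench import * gives the robot as it stands. The module is installed in compiled form; this text tells all that it offers.
- The arm moves only by the tool drive_tool, never from a script. Its argument "increments" is a list of rows, each a list of 3 entries, a list of its own where there are three numbers: the gripper command: -1 is shut, 1 is fully open, values between are in proportion, then the shift along the tool's x, y, z scaled (see below), then the turn about the tool's z scaled (see below). In form: [[hand, [tx, ty, tz], turn], ...]. A call has 1 to 20 rows; each row shifts and turns the commanded pose from where the row before left it, along the tool's axes as they then stand; what a row does not reach is not made up. The controller multiplies each number of a shift by 0.3 m and each number of a turn by 2 rad. A row lasts 1/8 s, in which the tool goes at most 62.5 mm and 10.7 degrees, less where a joint would pass 70% of its speed; a pose out of reach is approached as far as the arm can. A call with a number of a shift or a turn outside -1 to 1 is refused whole. A call with a gripper value outside its range is refused whole. The fingers move at their own pace and stop on an object; the grip force is fixed at half the most. Time passes only in rows, so rows that do not move let the fingers close. It gives the time, the measured TCP pose, the force and the opening at its end, in the units of the state.
- read_state(): the state, without advancing time (a new reading comes with each control period).
- get_image(name): name is "side" or "top"; returns the picture (384x512x3 uint8, red, green, blue); there is no depth.
- calibration(name): a dict with "fovy" (degrees; the focal length in pixels is half the picture's height over the tangent of half this angle, whatever the lens; pixels are square), "cx", "cy" (the principal point, pixels), "R" (3x3) and "t" (3): a world point X has camera coordinates R X + t. Camera axes: x right, y down, z forward; pixel columns grow to the right and rows downward; lengths in mm; the calibration is good to about 2 mm. A picture is of the moment at which its call begins. calibration takes no time and is no camera call.
- job_done(): hands the job in, once; it reports no verdict.
The state is a dict: "clock": time; "joints": joint angles; "joint_vel": joint speeds; "joint_efforts": joint torques, N m; "position": TCP position; "ee_rot": TCP orientation; "contact_force": force on the tool from outside, world axes, zero at the start; "wrist_torque": the same for the moment, N m; "gripper_width": finger opening in mm.
Only numpy, scipy, OpenCV 4.12 (cv2) and the standard library are available. Lean on these libraries where they do the work, as an engineer would, in place of code of your own. Each camera call takes 0.05 s, during which the arm holds its last target.

## Working session

There is one attempt and no reset: what is moved stays moved. The work goes in short steps, Python scripts to look and compute and a tool call to move; the robot and the scene stay as the last step left them, time stands still between calls to the robot, and variables do not carry over. Pictures are saved under pics/ and viewed, and the job is handed in when it is done.

Besides the shell and the picture viewer there is one more tool, called after "Call:" by a JSON object that holds its "method" and its "body". drive_tool: Moves the arm, as the interface text tells. Shifts and turns lie within -1 to 1; 1 stands for 0.3 m of shift or 2 rad of turn. Its arguments: {"type":"object","properties":{"increments":{"type":"array"}},"required":["increments"]}

```bash
mkdir -p pics; python3 - <<'E'
from bench import *
import cv2,numpy as np
for n in("top","side"):
    im=get_image(n); cv2.imwrite(f"pics/{n}0.png",im[:,:,::-1])
    c=calibration(n); print(n,c)
s=read_state(); print({k:np.round(v,3) for k,v in s.items()})
E
```

```text
top {'fovy': 56.191589582890565, 'cx': 255.53941249224295, 'cy': 191.76721476218535, 'R': array([[-0.02387047, -0.99967237, -0.00923842],
       [-0.9931038 ,  0.02477261, -0.11459126],
       [ 0.11478257,  0.00643937, -0.99336977]]), 't': array([ 14.57576373, 504.69295656, 947.64125758])}
side {'fovy': 47.009888337175255, 'cx': 251.711078964978, 'cy': 189.69175717613334, 'R': array([[-0.99278347, -0.1189003 , -0.0156109 ],
       [-0.08172674,  0.766096  , -0.63750895],
       [ 0.08775946, -0.63163252, -0.77028478]]), 't': array([491.18538504,  97.53924223, 980.82774344])}
{'clock': np.float64(0.1), 'joints': array([-0.892,  0.385,  0.007, -0.   , -1.194, -0.259]), 'joint_vel': array([-0.001, -0.002,  0.003,  0.002, -0.   , -0.001]), 'joint_efforts': array([-0.0000e+00, -3.9332e+01,  1.8893e+01,  4.1980e+00, -3.0000e-03,
        0.0000e+00]), 'position': array([ 254.555, -570.263,  241.337]), 'ee_rot': array([-0.208,  0.978,  0.001, -0.   ]), 'contact_force': array([ 0.381, -0.4  , -0.248]), 'wrist_torque': array([0.039, 0.039, 0.011]), 'gripper_width': np.float64(85.504)}
```

View pics/top0.png

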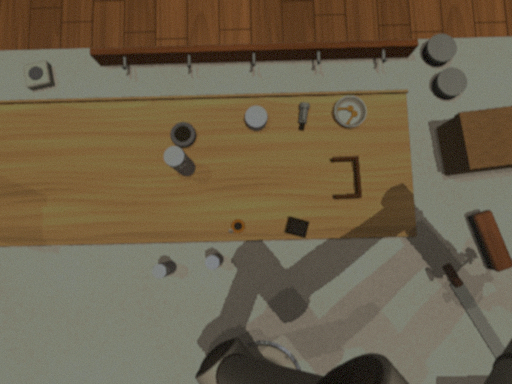

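View pics/side0.png

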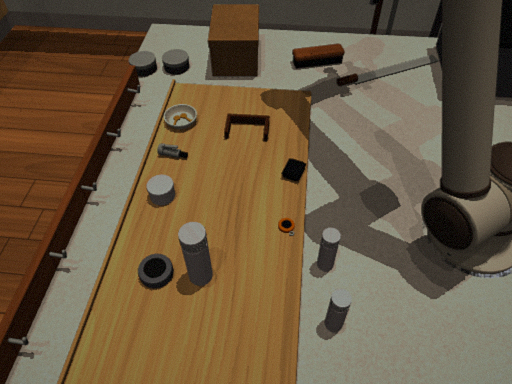

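The candidates are the tall canister on the shelf at top (175,157) / side (196,255), and two smaller look-alikes off the shelf at top (162,270) and (213,261). There is also the short tin at top (256,117). The stall is at top (347,178), opening to the image left (+y). I'll check these in close crops.

```bash
python3 - <<'E'
import cv2
t=cv2.imread("pics/top0.png"); s=cv2.imread("pics/side0.png")
def crop(im,x0,y0,w,h,k,n): cv2.imwrite(f"pics/{n}.png",cv2.resize(im[y0:y0+h,x0:x0+w],None,fx=k,fy=k,interpolation=cv2.INTER_CUBIC))
crop(t,150,110,80,75,8,"tc"); crop(t,320,140,60,70,8,"ts"); crop(s,130,210,100,90,7,"sc"); crop(s,210,100,75,50,8,"ss")
E
```

```text
(no output)
```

View pics/tc.png

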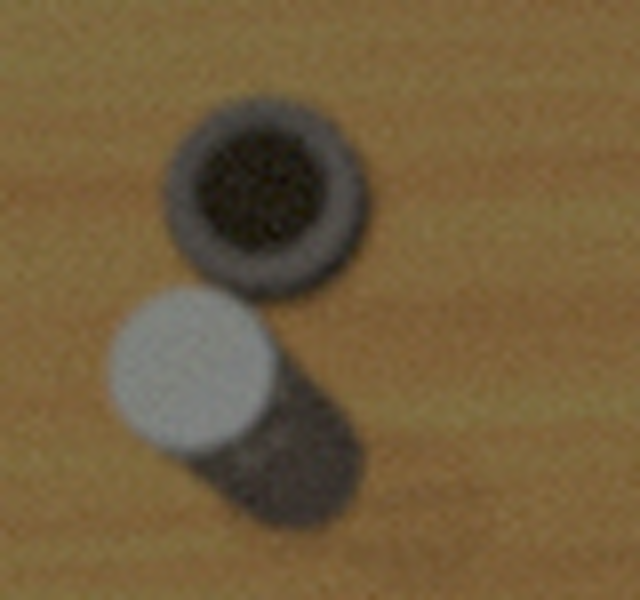

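View pics/ts.png

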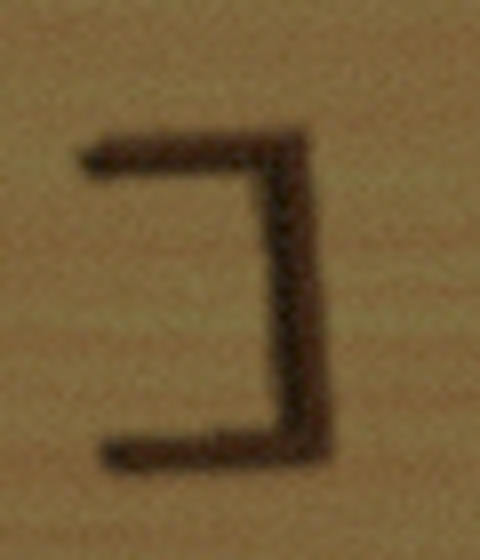

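View pics/sc.png

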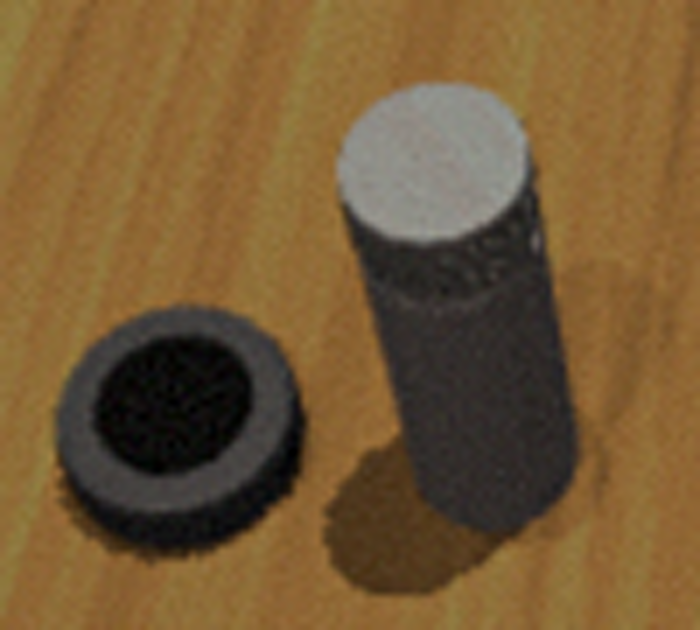

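View pics/ss.png

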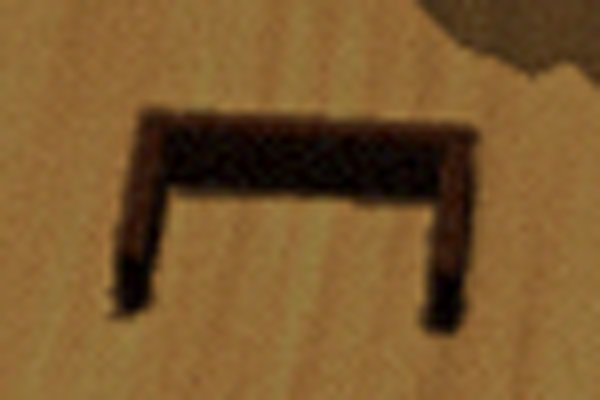

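```bash
cat >h.py <<'E'
from bench import *
import numpy as np
def px(x0,y0,k,X,Y): return x0+(X+.5)/k-.5, y0+(Y+.5)/k-.5
def ray(n,uv):
    c=calibration(n); f=192/np.tan(np.radians(c["fovy"]/2)); R=np.array(c["R"]);t=np.array(c["t"])
    d=R.T@np.array([(uv[0]-c["cx"])/f,(uv[1]-c["cy"])/f,1]); return -R.T@t,d
def at(n,uv,z):
    o,d=ray(n,uv); return np.round(o+d*(z-o[2])/d[2],1)
def proj(n,X):
    c=calibration(n); f=192/np.tan(np.radians(c["fovy"]/2)); p=np.array(c["R"])@X+c["t"]
    return np.round([c["cx"]+f*p[0]/p[2],c["cy"]+f*p[1]/p[2]],1)
E
python3 - <<'E'
from h import *
print("cams",ray("top",(0,0))[0],ray("side",(0,0))[0])
T=lambda X,Y:px(150,110,8,X,Y); S=lambda X,Y:px(130,210,7,X,Y)
print("can top",at("top",T(191,369),190),at("side",S(434,162),190))
print("width", at("top",T(108,369),190)-at("top",T(274,369),190))
print("can base front side",at("side",S(500,532),40))
print("pb",at("top",T(262,190),64),at("side",S(180,412),64))
T=lambda X,Y:px(320,140,8,X,Y); S=lambda X,Y:px(210,100,8,X,Y)
for p in [(305,130),(330,462),(82,150),(105,443)]: print("st top",at("top",T(*p),66))
for p in [(145,108),(475,130),(118,255),(155,255),(435,272),(470,272),(170,186),(437,200)]: print("st side",at("side",S(*p),66),at("side",S(*p),40))
E
```

```text
cams [392.78772128  -4.03378236 999.32623351] [409.53538378 603.20036729 825.36666694]
can top [574.4 187.7 190. ] [574.1 189.4 190. ]
width [ 1.2 47.7  0. ]
can base front side [568.9 212.1  40. ]
pb [663. 194.  64.] [660.3 197.7  64. ]
st top [ 589.3 -269.4   66. ]
st top [ 479.3 -271.4   66. ]
st top [ 584.5 -195.8   66. ]
st top [ 487.3 -198.7   66. ]
st side [ 589.3 -270.7   66. ] [ 595.5 -300.6   40. ]
st side [ 481.2 -270.8   66. ] [ 483.7 -300.7   40. ]
st side [ 587.  -200.7   66. ] [ 593.1 -228.2   40. ]
st side [ 575.5 -201.9   66. ] [ 581.1 -229.4   40. ]
st side [ 487.3 -203.1   66. ] [ 490.  -230.8   40. ]
st side [ 476.5 -204.3   66. ] [ 478.8 -231.9   40. ]
st side [ 575.6 -234.1   66. ] [ 581.2 -262.8   40. ]
st side [ 490.1 -236.2   66. ] [ 492.8 -265.    40. ]
```

The tall one at (574,188) has a measured diameter of 47.7 mm and sits 88 mm from the power bank, so it is the right one. The stall origin is about (534,-231). The gripper can't tilt and its body would hit the 150 mm canister if I pushed with the pad edges. So I'll push with the back of an open finger, with tool y along the push direction. First I'll turn and travel high to behind the canister, then look at the gripper.

Call:
{"method": "drive_tool", "body": {"increments": [[1, [0, 0, 0], 0.0857], [1, [0, 0, 0], 0.0857], [1, [0, 0, 0], 0.0857], [1, [-0.047, 0.178, 0], 0], [1, [-0.047, 0.178, 0], 0], [1, [-0.047, 0.178, 0], 0], [1, [-0.047, 0.178, 0], 0], [1, [-0.047, 0.178, 0], 0], [1, [-0.047, 0.178, 0], 0], [1, [-0.047, 0.178, 0], 0], [1, [-0.047, 0.178, 0], 0], [1, [-0.047, 0.178, 0], 0], [1, [-0.047, 0.178, 0], 0], [1, [-0.047, 0.178, 0], 0], [1, [-0.047, 0.178, 0], 0], [1, [-0.047, 0.178, 0], 0], [1, [-0.047, 0.178, 0], 0], [1, [-0.047, 0.178, 0], 0], [1, [-0.047, 0.178, 0], 0], [1, [-0.047, 0.178, 0], 0]]}}

```text
clock: 2.6
position: [579.1, 312.1, 241.8]
ee_rot: [0.047, 0.999, -0.0, -0.0]
contact_force: [0.1, -0.5, 1.0]
gripper_width: 85.5
```

```bash
python3 - <<'E'
from h import *
import cv2
for n in("top","side"):
    im=get_image(n); cv2.imwrite(f"pics/{n}1.png",im[:,:,::-1])
s=read_state(); print({k:np.round(v,3) for k,v in s.items()})
print(proj("side",s["position"]),proj("top",s["position"]))
E
```

```text
{'clock': np.float64(2.7), 'joints': array([ 0.742,  0.446,  0.099, -0.   , -1.225, -2.404]), 'joint_vel': array([-0.042, -0.057, -0.084, -0.007, -0.023,  0.021]), 'joint_efforts': array([  0.801, -42.161,  20.491,   4.484,   0.127,  -0.1  ]), 'position': array([579.656, 314.744, 239.69 ]), 'ee_rot': array([ 0.045,  0.999, -0.   , -0.001]), 'contact_force': array([-0.889, -0.875, -1.351]), 'wrist_torque': array([-0.08 ,  0.051, -0.009]), 'gripper_width': np.float64(85.151)}
[166.3 284. ] [109.4 149.9]
```

View pics/side1.png

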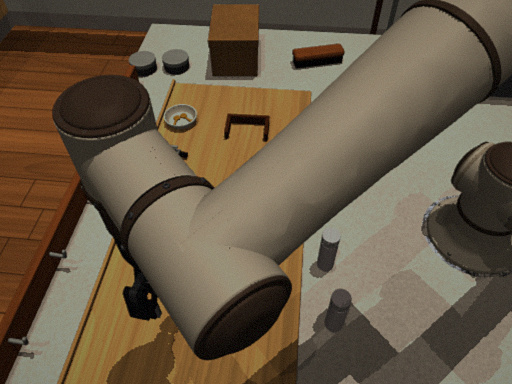

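View pics/top1.png

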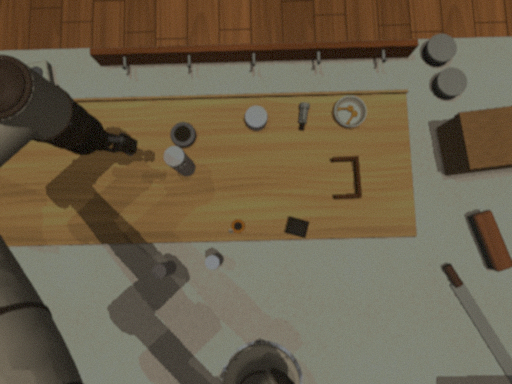

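The side view is mostly blocked by the arm. In the top view the -y finger is visible at (122,144), and the canister at (175,157) is undisturbed. I'll zoom in.

```bash
python3 - <<'E'
import cv2
t=cv2.imread("pics/top1.png");s=cv2.imread("pics/side1.png")
def crop(im,x0,y0,w,h,k,n): cv2.imwrite(f"pics/{n}.png",cv2.convertScaleAbs(cv2.resize(im[y0:y0+h,x0:x0+w],None,fx=k,fy=k,interpolation=cv2.INTER_CUBIC),alpha=2.2,beta=20))
crop(t,60,110,140,80,5,"t1c"); crop(s,80,180,100,150,4,"s1c")
E
```

```text
(no output)
```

View pics/t1c.png

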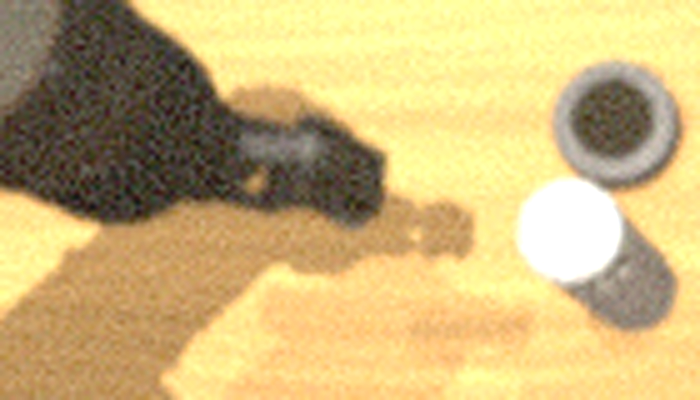

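View pics/s1c.png

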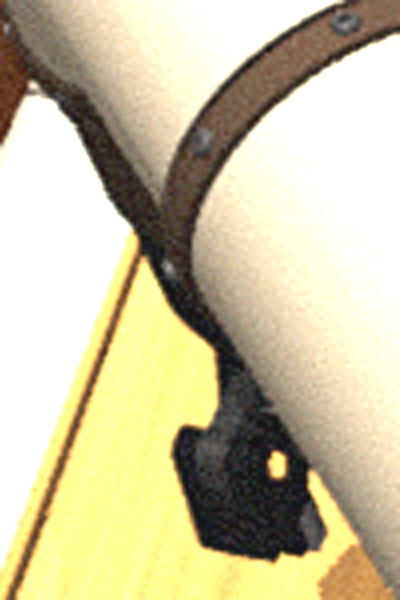

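```bash
python3 - <<'E'
from h import *
for z in (230,250,270,290,310,330,350):
    print(z,at("top",px(60,110,5,383,185),z),at("top",px(60,110,5,350,220),z),at("top",px(60,110,5,240,130),z), proj("top",np.array([584,257,z])))
p=read_state()["position"]
# side silhouette bottom corner
for X,Y in((210,545),(278,556),(320,545),(180,440)):
    print(at("side",px(80,180,4,X,Y),230),at("side",px(80,180,4,X,Y),250))
E
```

```text
230 [587.8 260.1 230. ] [572.6 274.3 230. ] [614.2 323.6 230. ] [137.6 148.3]
250 [582.8 253.2 250. ] [567.9 267.1 250. ] [608.5 315.1 250. ] [134.4 146.1]
270 [577.7 246.4 270. ] [563.2 259.9 270. ] [602.7 306.5 270. ] [131.1 143.8]
290 [572.6 239.5 290. ] [558.5 252.6 290. ] [597. 298. 290.] [127.7 141.3]
310 [567.6 232.6 310. ] [553.9 245.4 310. ] [591.2 289.5 310. ] [124.  138.7]
330 [562.5 225.8 330. ] [549.2 238.2 330. ] [585.5 281.  330. ] [120.1 136. ]
350 [557.4 218.9 350. ] [544.5 230.9 350. ] [579.7 272.5 350. ] [116.  133.1]
[618.8 364.3 230. ] [611.8 372.4 250. ]
[593.6 365.6 230. ] [587.4 373.6 250. ]
[579.8 359.9 230. ] [574.1 368.1 250. ]
[641.8 325.8 230. ] [634.  335.2 250. ]
```

The gripper looks like a linkage type, with elbows that may stick out beyond the finger backs higher up. That matters for pushing low, so I'll get a profile view from the side camera at a spot where the arm doesn't block it.

Call:
{"method": "drive_tool", "body": {"increments": [[1, [0.026, -0.176, 0], 0], [1, [0.026, -0.176, 0], 0], [1, [0.026, -0.176, 0], 0], [1, [0.026, -0.176, 0], 0], [1, [0.026, -0.176, 0], 0], [1, [0.026, -0.176, 0], 0], [1, [0.026, -0.176, 0], 0], [1, [0.026, -0.176, 0], 0], [1, [0, 0, 0], -0.087], [1, [0, 0, 0], -0.087], [1, [0, 0, 0], -0.087], [1, [0, 0, 0], -0.087], [1, [0, 0, 0], -0.087], [1, [0, 0, 0], -0.087], [1, [0, 0, 0], -0.087], [1, [0, 0, 0], -0.087], [1, [0, 0, 0], -0.087]]}}

```text
clock: 4.82
position: [476.0, -104.5, 242.0]
ee_rot: [-0.673, 0.74, 0.0, -0.0]
contact_force: [-0.0, 0.7, 0.3]
gripper_width: 85.6
```

```bash
python3 - <<'E'
from h import *
import cv2
im=get_image("side"); cv2.imwrite("pics/side2.png",im[:,:,::-1])
s=read_state(); print(s["clock"],s["joints"],s["position"],s["ee_rot"],s["gripper_width"]); print(proj("side",s["position"]))
p=proj("side",s["position"]).astype(int); x0,y0=max(p[0]-70,0),max(p[1]-70,0)
c=im[y0:y0+110,x0:x0+140,::-1]; print(x0,y0)
cv2.imwrite("pics/s2c.png",cv2.convertScaleAbs(cv2.resize(c,None,fx=5,fy=5,interpolation=cv2.INTER_CUBIC),alpha=1.8,beta=25))
E
```

```text
4.875 [ 1.17749803e-01  1.49865922e-01 -3.18453039e-01 -2.63398694e-04
 -1.10330911e+00 -2.08069130e-01] [ 476.04587812 -104.53154363  242.03565539] [-6.74420099e-01  7.38347712e-01  3.37972613e-04 -2.69330082e-04] 85.22946427083711
[265.  103.7]
195 33
```

View pics/s2c.png

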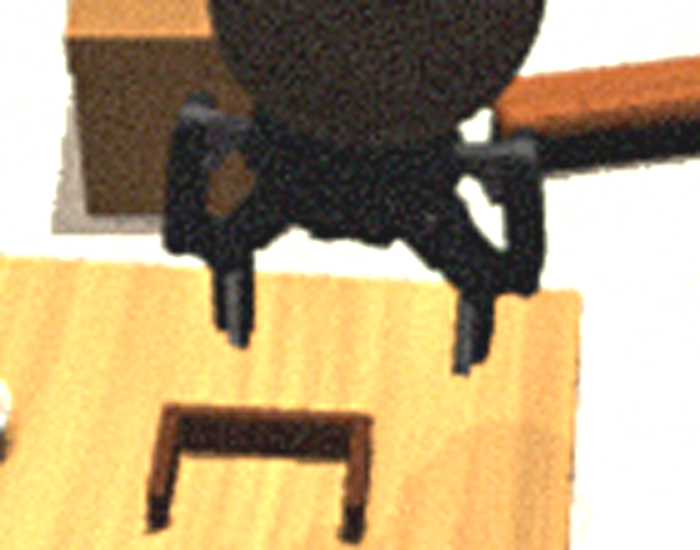

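View pics/side2.png

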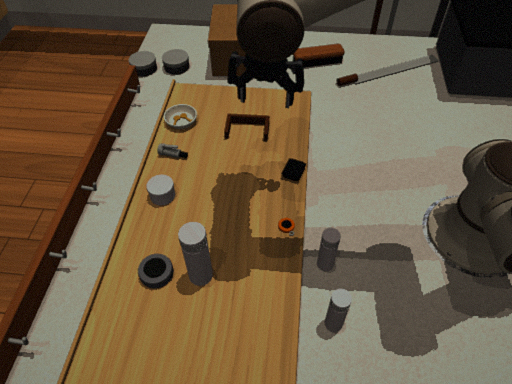

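```bash
cat >>h.py <<'E'
from scipy.spatial.transform import Rotation as Ro
def toolplane(n,uv,s,off):
    R=Ro.from_quat(s["ee_rot"]).as_matrix(); p=np.array(s["position"])
    o,d=ray(n,uv); nrm=R[:,0]
    k=((p+off*nrm-o)@nrm)/(d@nrm); return np.round(R.T@(o+k*d-p),1)
E
python3 - <<'E'
from h import *
s=read_state(); R=Ro.from_quat(s["ee_rot"]).as_matrix(); print(np.round(R,3))
pts=dict(Ltip_out=(222,338),Ltip_in=(237,347),Lpad_in=(250,330),Ltop_out=(214,265),Rtip=(462,372),Rpad_out=(488,355),Rpad_top=(493,300),Lelb_bot_in=(205,252),Lelb_bot_out=(168,245),Lelb_mid=(165,180),Lelb_top=(185,100),Relb_bot=(530,292),Relb_out=(543,260),Relb_top=(538,140),body_bot=(300,230),body_bot2=(385,243))
for k,(X,Y) in pts.items():
    print(k,*[toolplane("side",px(195,33,5,X,Y),s,o)[1:] for o in (-12,0,12)])
E
python3 - <<'E'
import cv2
im=cv2.imread("pics/side2.png")
c=im[45:115,220:315]
cv2.imwrite("pics/s2d.png",cv2.convertScaleAbs(cv2.resize(c,None,fx=8,fy=8,interpolation=cv2.INTER_CUBIC),alpha=4,beta=10))
E
```

```text
[[-0.09  -0.996 -0.001]
 [-0.996  0.09   0.   ]
 [-0.     0.001 -1.   ]]
Ltip_out [-51.4 -10.7] [-54.6  -0.7] [-57.8   9.3]
Ltip_in [-45.3  -7. ] [-48.4   3. ] [-51.5  13.1]
Lpad_in [-39.6 -16.5] [-42.6  -6.6] [-45.6   3.3]
Ltop_out [-53.2 -46.5] [-56.4 -37.2] [-59.7 -27.8]
Rtip [46.9 -8.5] [45.4  1.5] [44.  11.5]
Rpad_out [ 56.8 -18.7] [55.5 -8.8] [54.2  1. ]
Rpad_top [ 57.3 -45.7] [ 56.  -36.3] [ 54.7 -26.9]
Lelb_bot_in [-56.6 -52.3] [-59.9 -43. ] [-63.1 -33.7]
Lelb_bot_out [-71.4 -53.5] [-75.  -44.3] [-78.5 -35. ]
Lelb_mid [-70.8 -83.6] [-74.3 -74.8] [-77.9 -66.1]
Lelb_top [ -61.1 -119.5] [ -64.4 -111.4] [ -67.8 -103.3]
Relb_bot [ 71.2 -51.5] [ 70.2 -42.2] [ 69.2 -32.9]
Relb_out [ 75.1 -67. ] [ 74.1 -58. ] [ 73.2 -48.9]
Relb_top [  69.5 -118.7] [  68.4 -110.6] [  67.3 -102.5]
body_bot [-18.5 -67.8] [-21.1 -58.8] [-23.7 -49.8]
body_bot2 [ 14.6 -66.4] [ 12.6 -57.3] [ 10.5 -48.3]
```

View pics/s2d.png

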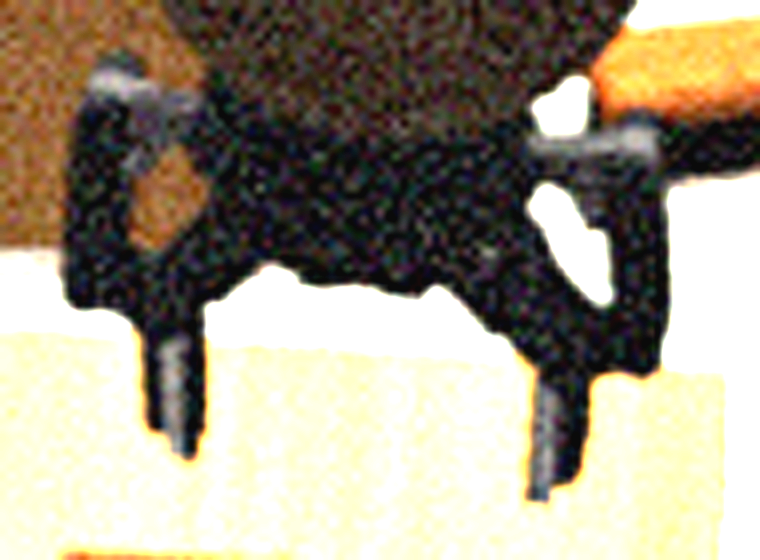

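Call:
{"method": "drive_tool", "body": {"increments": [[1, [0, 0, 0], 0.087], [1, [0, 0, 0], 0.087], [1, [0, 0, 0], 0.087], [1, [0, 0, 0], 0.087], [1, [0, 0, 0], 0.087], [1, [0, 0, 0], 0.087], [1, [0, 0, 0], 0.087], [1, [0, 0, 0], 0.087], [1, [0, 0, 0], 0]]}}

```text
clock: 6.0
position: [476.4, -104.4, 242.1]
ee_rot: [-0.04, 0.999, 0.0, -0.0]
contact_force: [-0.5, 0.8, 0.2]
gripper_width: 85.5
```

```bash
python3 - <<'E'
from h import *
import cv2
im=get_image("side"); cv2.imwrite("pics/side3.png",im[:,:,::-1])
s=read_state(); print(s["clock"],s["joints"],s["position"],s["ee_rot"]); 
c=im[45:130,215:315,::-1]
cv2.imwrite("pics/s3d.png",cv2.convertScaleAbs(cv2.resize(c,None,fx=7,fy=7,interpolation=cv2.INTER_CUBIC),alpha=4,beta=10))
E
```

```text
6.05 [ 1.18007694e-01  1.50229206e-01 -3.17641553e-01 -1.42283386e-04
 -1.10334723e+00 -1.60790230e+00] [ 476.48810791 -104.39075477  242.19087937] [-4.04077842e-02  9.99183248e-01  4.69767971e-05 -2.15120123e-04]
```

View pics/s3d.png

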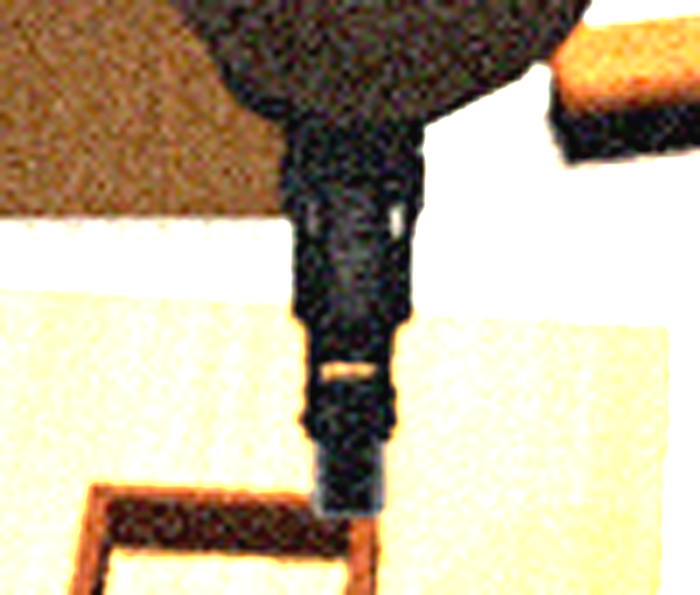

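```bash
python3 - <<'E'
from h import *
for p in((435,90),(440,60),(512,118),(455,0)):
    print("side",p,at("side",p,0),at("side",p,150))
for p in((438,382),(498,350),(500,345),(472,212)): print("top",p,at("top",p,0),at("top",p,150))
E
```

```text
side (435, 90) [  10.5 -510.7   -0. ] [  83.  -308.2  150. ]
side (440, 60) [ -26.7 -666.9    0. ] [  52.6 -436.1  150. ]
side (512, 118) [-181.8 -405.5    0. ] [ -74.4 -222.2  150. ]
side (455, 0) [ -138.4 -1061.4     0. ] [ -38.8 -758.9  150. ]
top (438, 382) [  -6.1 -464.3    0. ] [  53.7 -395.2  150. ]
top (498, 350) [  70.9 -628.9    0. ] [ 119.2 -535.1  150. ]
top (500, 345) [  83.4 -635.5    0. ] [ 129.9 -540.7  150. ]
top (472, 212) [ 437.1 -594.3    0. ] [ 430.4 -505.7  150. ]
```

```bash
python3 - <<'E'
import cv2
t=cv2.imread("pics/top0.png");s=cv2.imread("pics/side3.png")
a=cv2.resize(t[200:384,400:512],None,fx=3,fy=3);b=cv2.resize(s[0:184,360:512],None,fx=3,fy=3)
cv2.imwrite("pics/blk.png",cv2.convertScaleAbs(cv2.hconcat([a,b]),alpha=2.5,beta=10))
E
```

```text
(no output)
```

View pics/blk.png

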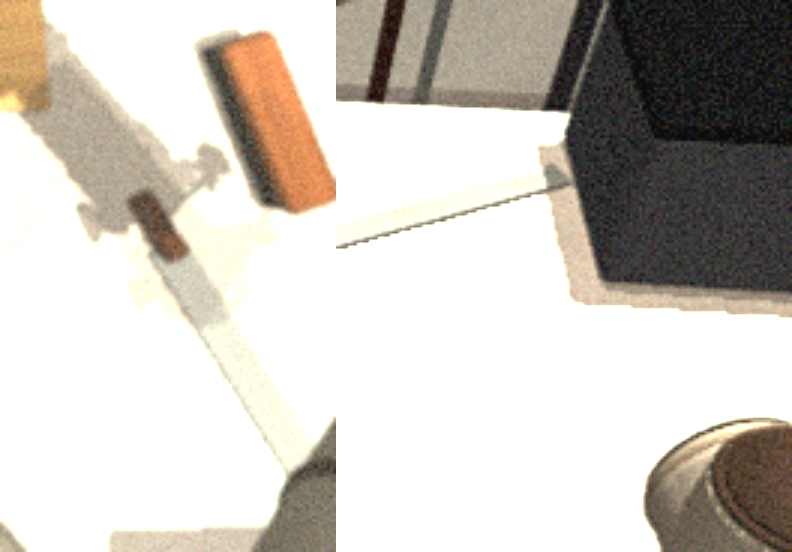

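The profile view shows fully open tips 114 mm apart over their backs, but linkage elbows about 150 mm apart starting roughly 45 mm above the tips. With the tool exactly vertical, nothing low can touch a tall canister first. A forward-tilted tool would fix that. I'll see how the controller treats the reach limit in the -y direction, up high in free space.

Call:
{"method": "drive_tool", "body": {"increments": [[1, [0.064, -0.189, 0], 0], [1, [0.064, -0.189, 0], 0], [1, [0.064, -0.189, 0], 0], [1, [0.064, -0.189, 0], 0], [1, [0.064, -0.189, 0], 0], [1, [0.064, -0.189, 0], 0], [1, [0.064, -0.189, 0], 0], [1, [0.064, -0.189, 0], 0], [1, [0.064, -0.189, 0], 0], [1, [0.064, -0.189, 0], 0], [1, [0.064, -0.189, 0], 0], [1, [0.064, -0.189, 0], 0], [1, [-0.027, -0.097, 0], 0], [1, [-0.027, -0.097, 0], 0], [1, [-0.027, -0.097, 0], 0]]}}

```text
clock: 7.92
position: [326.3, -872.8, 233.6]
ee_rot: [-0.04, 0.999, -0.005, -0.0]
contact_force: [10.8, -43.2, 48.9]
gripper_width: 85.6
```

```bash
python3 - <<'E'
from h import *
s=read_state(); print(s["clock"],s["joints"],s["position"],s["ee_rot"],np.hypot(*s["position"][:2])); print(np.round(Ro.from_quat(s["ee_rot"]).as_matrix(),3))
E
```

```text
7.925 [-1.03928929  1.12763181  1.40810612  0.00477526 -1.84319132 -0.4501299 ] [ 326.2574176  -872.80237362  233.63407704] [-4.00257856e-02  9.99187841e-01 -4.64542059e-03 -1.21744234e-04] 931.7874682223762
[[-0.997 -0.08   0.   ]
 [-0.08   0.997 -0.009]
 [ 0.001 -0.009 -1.   ]]
```

Call:
{"method": "drive_tool", "body": {"increments": [[1, [0, 0, 0], 0]]}}

```text
clock: 8.05
position: [327.3, -871.6, 226.4]
ee_rot: [-0.041, 0.999, 0.001, -0.001]
contact_force: [0.1, 0.1, -1.6]
gripper_width: 85.4
```

```bash
python3 - <<'E'
from h import *
import cv2
s=read_state(); print(s["clock"],s["joints"],s["joint_vel"],s["position"],s["ee_rot"],s["contact_force"])
im=get_image("side"); cv2.imwrite("pics/side4.png",im[:,:,::-1])
E
```

```text
8.05 [-1.03882292e+00  1.13155006e+00  1.40068484e+00  7.84728788e-04
 -1.84219180e+00 -4.50658792e-01] [ 0.00796381 -0.07329088  0.06784413  0.02677437  0.02030805 -0.00691518] [ 327.3372439  -871.62449659  226.40515268] [-4.05414104e-02  9.99177148e-01  8.18250338e-04 -8.66678289e-04] [ 0.14140292  0.14316324 -1.57900633]
```

View pics/side4.png

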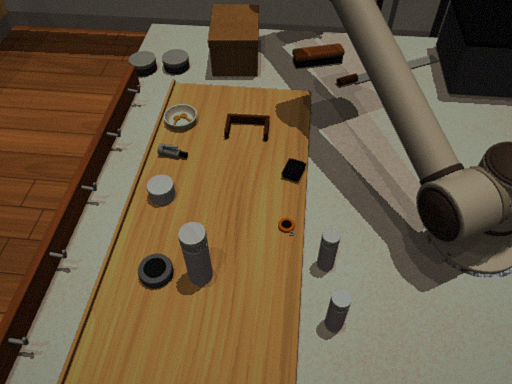

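Call:
{"method": "drive_tool", "body": {"increments": [[1, [-0.01, -0.032, 0], 0], [1, [-0.01, -0.032, 0], 0], [1, [-0.01, -0.032, 0], 0], [1, [-0.01, -0.032, 0], 0], [1, [0, 0, 0], 0]]}}

```text
clock: 8.72
position: [332.3, -881.9, 226.0]
ee_rot: [-0.04, 0.999, -0.017, 0.005]
contact_force: [-0.8, -0.6, -0.5]
gripper_width: 85.5
```

```bash
python3 - <<'E'
from h import *
s=read_state(); print(s["clock"],s["joints"],s["position"],s["ee_rot"],s["contact_force"])
E
```

```text
8.725 [-1.03767275  1.13631518  1.40729748  0.00812265 -1.80712576 -0.45134364] [ 332.27077633 -881.92715889  226.02708863] [-0.03985379  0.99904757 -0.01712648  0.0047233 ] [-0.76241278 -0.58604789 -0.48950517]
```

Call:
{"method": "drive_tool", "body": {"increments": [[1, [0.02, 0.064, 0], 0], [1, [0.02, 0.064, 0], 0], [1, [0.02, 0.064, 0], 0], [1, [0, 0, 0], 0]]}}

```text
clock: 9.22
position: [309.2, -825.0, 226.0]
ee_rot: [-0.04, 0.999, -0.017, 0.005]
contact_force: [0.5, -0.3, -0.5]
gripper_width: 85.6
```

```bash
python3 - <<'E'
from h import *
s=read_state(); print(s["clock"],s["joints"],s["position"],s["ee_rot"],s["contact_force"])
E
```

```text
9.225 [-1.02701597  0.87681235  0.8513598   0.00858606 -1.51020128 -0.46428565] [ 309.2052113  -825.04278311  226.03715075] [-0.03991489  0.99903939 -0.01745663  0.00473004] [ 0.49545942 -0.27251397 -0.46316745]
```

```bash
python3 - <<'E'
from h import *
b=at("side",(449.7,93.5),0); print(b)
for z in range(0,500,50): print(z,proj("side",np.array([b[0],b[1],z])), at("side",(466,47),z))
print(at("side",(437,43),0))
E
```

```text
[ -29.6 -498.2    0. ]
0 [449.7  93.5] [-121.3 -749.3    0. ]
50 [455.5  79.3] [ -89.1 -667.3   50. ]
100 [461.7  64.3] [ -56.9 -585.4  100. ]
150 [468.2  48.2] [ -24.8 -503.5  150. ]
200 [475.3  31.1] [   7.4 -421.5  200. ]
250 [482.8  12.7] [  39.5 -339.6  250. ]
300 [490.8  -6.9] [  71.7 -257.7  300. ]
350 [499.5 -28.1] [ 103.8 -175.7  350. ]
400 [508.8 -50.9] [136.  -93.8 400. ]
450 [518.9 -75.6] [168.1 -11.9 450. ]
[ -31.3 -764.3    0. ]
```

Tilt picked up at the reach limit persists, so the interface does allow leaning the tool. I'll lean it towards -y (the push direction) in free space, over the 150 mm high crate.

Call:
{"method": "drive_tool", "body": {"increments": [[1, [0.18, 0.017, 0], 0], [1, [0.18, 0.017, 0], 0], [1, [0.18, 0.017, 0], 0], [1, [0.18, 0.017, 0], 0], [1, [0.18, 0.017, 0], 0], [1, [0.18, 0.017, 0], 0], [1, [0.01, -0.1, 0], 0], [1, [0.01, -0.1, 0], 0], [1, [0.01, -0.1, 0], 0], [1, [0.005, -0.05, 0], 0], [1, [0.005, -0.05, 0], 0], [1, [0.005, -0.05, 0], 0], [1, [0.01, -0.1, 0], 0], [1, [0.01, -0.1, 0], 0], [1, [0.01, -0.1, 0], 0], [1, [0.01, -0.1, 0], 0]]}}

```text
clock: 11.22
position: [-18.7, -976.6, 198.8]
ee_rot: [-0.039, 0.997, -0.059, -0.0]
contact_force: [-0.4, -0.4, -0.0]
gripper_width: 85.3
```

```bash
python3 - <<'E'
from h import *
s=read_state(); print(s["clock"],s["joints"],s["position"],s["contact_force"]);R=Ro.from_quat(s["ee_rot"]).as_matrix();print(np.round(R,3),np.degrees(np.arccos(-R[2,2])))
E
```

```text
11.225 [-1.4216942   1.16878871  1.40769123  0.01311338 -1.69152538 -0.06764767] [ -18.65249042 -976.59094149  198.79907887] [-0.35729778 -0.3793968  -0.04416057]
[[-0.997 -0.079  0.005]
 [-0.079  0.99  -0.119]
 [ 0.005 -0.119 -0.993]] 6.8110231443989155
```

Call:
{"method": "drive_tool", "body": {"increments": [[1, [0.01, -0.12, -0.06], 0], [1, [0.01, -0.12, -0.06], 0], [1, [0.01, -0.12, -0.06], 0], [1, [0.01, -0.12, -0.06], 0], [1, [0.01, -0.12, -0.06], 0], [1, [0.01, -0.12, -0.06], 0], [1, [0.01, -0.12, -0.06], 0], [1, [0.01, -0.12, -0.06], 0], [1, [0, 0, 0], 0]]}}

```text
clock: 12.35
position: [-14.9, -995.0, 304.0]
ee_rot: [-0.038, 0.987, -0.156, -0.011]
contact_force: [-0.0, 0.0, -0.3]
gripper_width: 85.7
```

```bash
python3 - <<'E'
from h import *
s=read_state(); print(s["clock"],s["joints"],s["position"],s["contact_force"]);R=Ro.from_quat(s["ee_rot"]).as_matrix();print(np.round(R,3),np.degrees(np.arccos(-R[2,2])))
E
```

```text
12.35 [-1.40716984  1.0744732   1.40751489  0.06020002 -1.59461689 -0.07498442] [ -14.86883507 -995.00914809  303.97181814] [-0.02629006  0.03476253 -0.30394826]
[[-0.997 -0.079 -0.01 ]
 [-0.072  0.948 -0.309]
 [ 0.034 -0.308 -0.951]] 18.036506450850254
```

Call:
{"method": "drive_tool", "body": {"increments": [[1, [0.01, -0.12, -0.06], 0], [1, [0.01, -0.12, -0.06], 0], [1, [0.01, -0.12, -0.06], 0], [1, [0.01, -0.12, -0.06], 0], [1, [0.01, -0.12, -0.06], 0], [1, [0.01, -0.12, -0.06], 0], [1, [0, 0, 0], 0]]}}

```text
clock: 13.22
position: [-11.4, -993.5, 398.7]
ee_rot: [-0.037, 0.973, -0.227, -0.019]
contact_force: [0.3, 0.1, 1.2]
gripper_width: 85.5
```

```bash
python3 - <<'E'
from h import *
s=read_state(); print(s["clock"],s["joints"],s["position"],s["contact_force"]);R=Ro.from_quat(s["ee_rot"]).as_matrix();print(np.round(R,3),np.degrees(np.arccos(-R[2,2])))
E
```

```text
13.225 [-1.39282505  0.99028155  1.40748557  0.09798411 -1.53800176 -0.08181146] [ -11.36327181 -993.49550165  398.7278795 ] [0.26289802 0.13237389 1.16957754]
[[-0.996 -0.081 -0.02 ]
 [-0.064  0.894 -0.443]
 [ 0.054 -0.441 -0.896]] 26.35445824475341
```

The tool now leans 26° towards -y, with fingers leading low and the body trailing. Next I'll turn it so tool x leads, level the fingers, and set a gap of about 30 mm so both pad edges cradle the canister.

Call:
{"method": "drive_tool", "body": {"increments": [[-0.29, [0, 0, 0], -0.0905], [-0.29, [0, 0, 0], -0.0905], [-0.29, [0, 0, 0], -0.0905], [-0.29, [0, 0, 0], -0.0905], [-0.29, [0, 0, 0], -0.0905], [-0.29, [0, 0, 0], -0.0905], [-0.29, [0, 0, 0], -0.0905], [-0.29, [0, 0, 0], -0.0905]]}}

```text
clock: 14.22
position: [-11.3, -994.2, 394.3]
ee_rot: [-0.675, 0.702, -0.155, -0.163]
contact_force: [-0.1, 0.1, -0.1]
gripper_width: 30.0
```

```bash
cat >>h.py <<'E'
def info():
    s=read_state(); print("t",round(float(s["clock"]),2),"q",np.round(s["joints"],2),"p",np.round(s["position"],1),"F",np.round(s["contact_force"],1),"w",round(float(s["gripper_width"]),1));R=Ro.from_quat(s["ee_rot"]).as_matrix();print(np.round(R,3));return s,R
def plan(R,p,q,n): print(q,n,"rows:",np.round(R.T@(np.array(q)-p)/300/n,4), "mm/row",np.linalg.norm(np.array(q)-p)/n)
E
python3 - <<'E'
from h import *
s,R=info(); p=s["position"]
a=[420,-400,300];b=[577,252,280]
plan(R,p,a,13);plan(R,np.array(a),b,12)
E
```

```text
t 14.22 q [-1.39  0.99  1.41  0.1  -1.54  1.37] p [ -11.3 -994.2  394.3] F [-0.1  0.1 -0.1] w 30.0
[[-0.035 -0.999 -0.02 ]
 [-0.898  0.04  -0.439]
 [ 0.439  0.002 -0.898]]
[420, -400, 300] 13 rows: [-0.1513 -0.1044 -0.0473] mm/row 56.9444791018282
[577, 252, 280] 12 rows: [-0.1666 -0.0363 -0.0753] mm/row 55.91120191875685
```

Call:
{"method": "drive_tool", "body": {"increments": [[-0.29, [-0.15, -0.104, -0.047], 0], [-0.29, [-0.15, -0.104, -0.047], 0], [-0.29, [-0.15, -0.104, -0.047], 0], [-0.29, [-0.15, -0.104, -0.047], 0], [-0.29, [-0.15, -0.104, -0.047], 0], [-0.29, [-0.15, -0.104, -0.047], 0], [-0.29, [-0.15, -0.104, -0.047], 0], [-0.29, [-0.15, -0.104, -0.047], 0], [-0.29, [-0.15, -0.104, -0.047], 0], [-0.29, [-0.15, -0.104, -0.047], 0], [-0.29, [-0.15, -0.104, -0.047], 0], [-0.29, [-0.15, -0.104, -0.047], 0], [-0.29, [-0.15, -0.104, -0.047], 0]]}}

```text
clock: 15.85
position: [405.2, -441.6, 310.6]
ee_rot: [-0.672, 0.705, -0.156, -0.164]
contact_force: [-0.0, 1.2, -0.2]
gripper_width: 30.3
```

```bash
python3 - <<'E'
from h import *
s,R=info(); p=s["position"]
b=[577,252,280]
plan(R,p,b,12)
E
```

```text
t 15.85 q [-0.39  0.17 -0.38  0.54 -0.94  0.03] p [ 405.2 -441.6  310.6] F [-0.   1.2 -0.2] w 30.3
[[-0.044 -0.999 -0.021]
 [-0.897  0.049 -0.44 ]
 [ 0.441 -0.    -0.898]]
[577, 252, 280] 12 rows: [-0.1786 -0.0383 -0.0782] mm/row 59.601600349192374
```

Call:
{"method": "drive_tool", "body": {"increments": [[-0.29, [-0.165, -0.0354, -0.0722], 0], [-0.29, [-0.165, -0.0354, -0.0722], 0], [-0.29, [-0.165, -0.0354, -0.0722], 0], [-0.29, [-0.165, -0.0354, -0.0722], 0], [-0.29, [-0.165, -0.0354, -0.0722], 0], [-0.29, [-0.165, -0.0354, -0.0722], 0], [-0.29, [-0.165, -0.0354, -0.0722], 0], [-0.29, [-0.165, -0.0354, -0.0722], 0], [-0.29, [-0.165, -0.0354, -0.0722], 0], [-0.29, [-0.165, -0.0354, -0.0722], 0], [-0.29, [-0.165, -0.0354, -0.0722], 0], [-0.29, [-0.165, -0.0354, -0.0722], 0], [-0.29, [-0.165, -0.0354, -0.0722], 0]]}}

```text
clock: 17.48
position: [576.6, 252.8, 279.7]
ee_rot: [-0.672, 0.705, -0.156, -0.164]
contact_force: [0.6, 0.6, 0.8]
gripper_width: 30.9
```

```bash
python3 - <<'E'
from h import *
import cv2
s,R=info(); p=s["position"]
plan(R,p,[577,262,75],5)
im=get_image("top"); cv2.imwrite("pics/top5.png",im[:,:,::-1])
im=get_image("side"); cv2.imwrite("pics/side5.png",im[:,:,::-1])
E
```

```text
t 17.48 q [ 0.8   0.5   0.11  0.3  -1.53 -0.91] p [576.6 252.8 279.7] F [0.6 0.6 0.8] w 30.9
[[-0.043 -0.999 -0.022]
 [-0.897  0.048 -0.44 ]
 [ 0.441  0.    -0.898]]
[577, 262, 75] 5 rows: [-0.0656 -0.      0.1198] mm/row 40.97595233007371
```

View pics/top5.png

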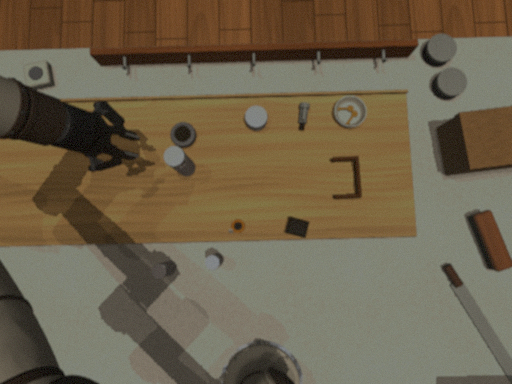

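View pics/side5.png

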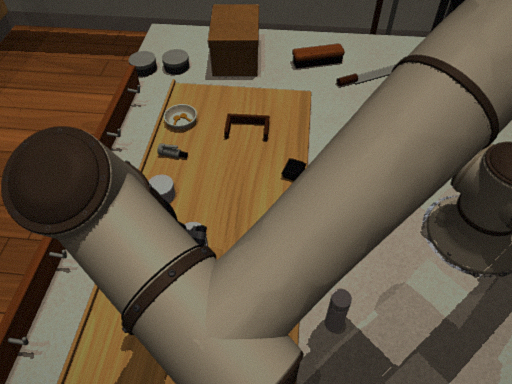

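Top view: the fingers, at (125,133) and (125,155), sit behind the canister at (175,157) and lean towards it. Descending now.

Call:
{"method": "drive_tool", "body": {"increments": [[-0.29, [-0.055, 0, 0.1], 0], [-0.29, [-0.055, 0, 0.1], 0], [-0.29, [-0.055, 0, 0.1], 0], [-0.29, [-0.055, 0, 0.1], 0], [-0.29, [-0.055, 0, 0.1], 0], [-0.29, [-0.055, 0, 0.1], 0], [-0.29, [0, 0, 0], 0]]}}

```text
clock: 18.45
position: [575.3, 258.7, 72.2]
ee_rot: [-0.672, 0.705, -0.156, -0.167]
contact_force: [-0.4, -0.3, -0.1]
gripper_width: 30.0
```

```bash
python3 - <<'E'
from h import *
import cv2
s,R=info(); p=s["position"]
plan(R,p,p+[0,0,-16],5)
im=get_image("top"); c=im[90:200,60:220,::-1]
cv2.imwrite("pics/top6.png",cv2.convertScaleAbs(cv2.resize(c,None,fx=5,fy=5,interpolation=cv2.INTER_CUBIC),alpha=1.8,beta=10))
im=get_image("side"); cv2.imwrite("pics/side6.png",im[:,:,::-1])
E
```

```text
t 18.45 q [ 0.8   0.68 -0.13  0.32 -1.14 -1.04] p [575.3 258.7  72.2] F [-0.4 -0.3 -0.1] w 30.0
[[-0.042 -0.999 -0.026]
 [-0.895  0.049 -0.444]
 [ 0.445  0.005 -0.896]]
[575.30083017 258.7475136   56.23855535] 5 rows: [-0.0047 -0.0001  0.0096] mm/row 3.2
```

View pics/top6.png

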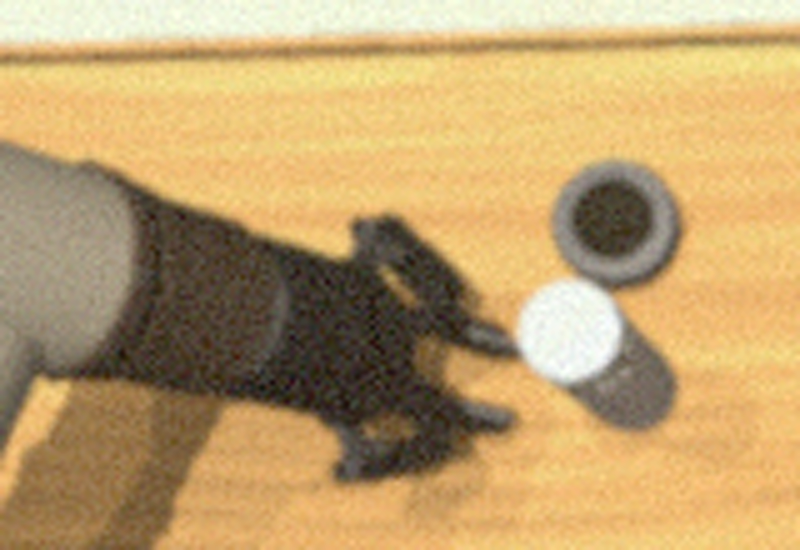

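View pics/side6.png

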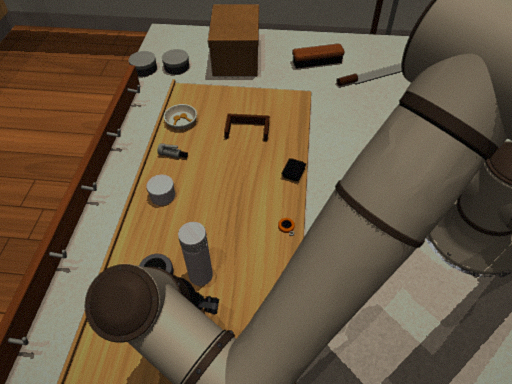

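The fingers straddle the canister's centreline: tips at crop (515,345) and (512,415), base around row 380. Lowering to push height while watching the force.

Call:
{"method": "drive_tool", "body": {"increments": [[-0.29, [-0.0047, 0, 0.0096], 0], [-0.29, [-0.0047, 0, 0.0096], 0], [-0.29, [-0.0047, 0, 0.0096], 0], [-0.29, [-0.0047, 0, 0.0096], 0], [-0.29, [-0.0047, 0, 0.0096], 0], [-0.29, [0, 0, 0], 0]]}}

```text
clock: 19.3
position: [576.7, 260.4, 58.5]
ee_rot: [-0.672, 0.705, -0.156, -0.164]
contact_force: [-1.1, -0.4, -0.1]
gripper_width: 30.4
```

```bash
python3 - <<'E'
from h import *
import cv2
s,R=info(); p=s["position"]
u=lambda X,Y:px(60,90,5,X,Y)
print([at("top",u(*q),70) for q in((515,345),(512,415))])
im=get_image("top"); c=im[120:190,120:220,::-1]
cv2.imwrite("pics/top7.png",cv2.convertScaleAbs(cv2.resize(c,None,fx=8,fy=8,interpolation=cv2.INTER_CUBIC),alpha=1.8,beta=10))
# aim: line for canister centre from (574.3,188.5) to (534,-236.6)
plan(R,p,[572.5,215,p[2]],9)
E
```

```text
t 19.3 q [ 0.8   0.7  -0.14  0.33 -1.11 -1.06] p [576.7 260.4  58.5] F [-1.1 -0.4 -0.1] w 30.4
[[-0.043 -0.999 -0.022]
 [-0.896  0.048 -0.441]
 [ 0.441  0.001 -0.897]]
[array([594.2, 244.8,  70. ]), array([556.9, 246.1,  70. ])]
[572.5, 215, np.float64(58.4690965401049)] 9 rows: [0.0151 0.0007 0.0074] mm/row 5.06468054012561
```

View pics/top7.png

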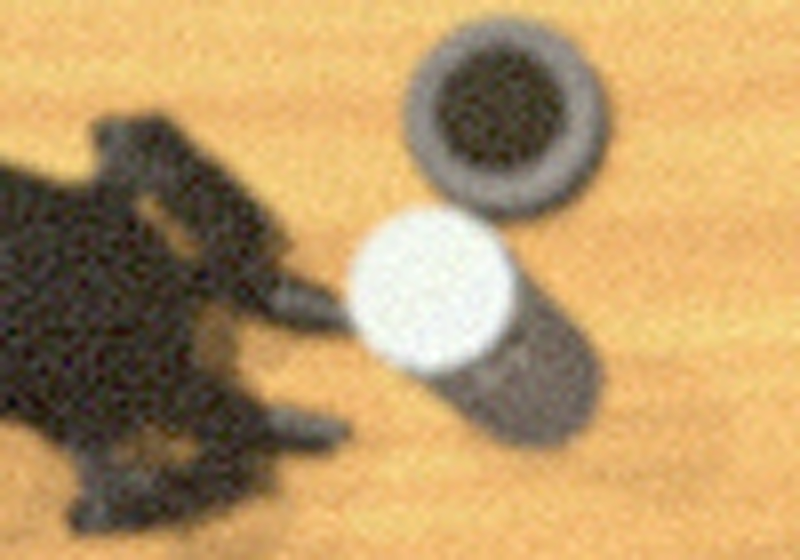

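Call:
{"method": "drive_tool", "body": {"increments": [[-0.29, [0.018, -0.0004, 0.0088], 0], [-0.29, [0.018, -0.0004, 0.0088], 0], [-0.29, [0.018, -0.0004, 0.0088], 0], [-0.29, [0.018, -0.0004, 0.0088], 0], [-0.29, [0.018, -0.0004, 0.0088], 0], [-0.29, [0.009, -0.0002, 0.0044], 0], [-0.29, [0.009, -0.0002, 0.0044], 0], [-0.29, [0.009, -0.0002, 0.0044], 0], [-0.29, [0.009, -0.0002, 0.0044], 0], [-0.29, [0.009, -0.0002, 0.0044], 0], [-0.29, [0.009, -0.0002, 0.0044], 0]]}}

```text
clock: 20.72
position: [575.6, 212.7, 59.0]
ee_rot: [-0.672, 0.705, -0.156, -0.163]
contact_force: [0.6, 1.3, 0.1]
gripper_width: 30.2
```

```bash
python3 - <<'E'
from h import *
import cv2
s,R=info(); p=s["position"]
im=get_image("top"); c=im[120:190,120:220,::-1]
cv2.imwrite("pics/top8.png",cv2.convertScaleAbs(cv2.resize(c,None,fx=8,fy=8,interpolation=cv2.INTER_CUBIC),alpha=1.8,beta=10))
im=get_image("side"); c=im[200:310,120:240,::-1]
cv2.imwrite("pics/side8.png",cv2.convertScaleAbs(cv2.resize(c,None,fx=5,fy=5,interpolation=cv2.INTER_CUBIC),alpha=1.8,beta=10))
E
```

```text
t 20.73 q [ 0.75  0.66 -0.23  0.36 -1.05 -1.04] p [575.6 212.7  59. ] F [0.6 1.3 0.1] w 30.2
[[-0.043 -0.999 -0.021]
 [-0.897  0.048 -0.44 ]
 [ 0.44  -0.    -0.898]]
```

View pics/top8.png

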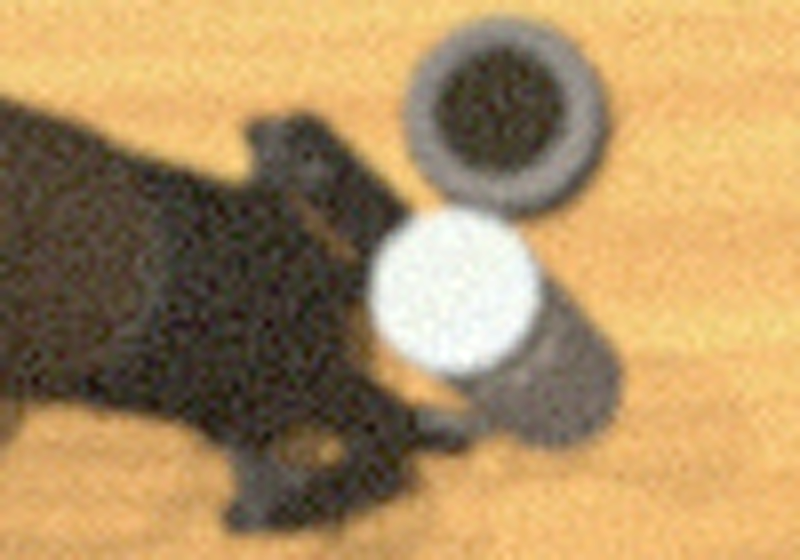

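View pics/side8.png

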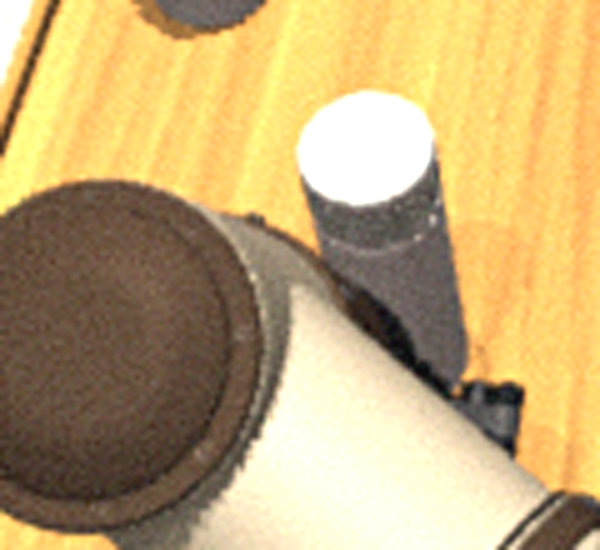

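The canister moved about 6 mm at the top and about 6 mm at the base, so it is sliding upright between both fingers. Continuing the push.

Call:
{"method": "drive_tool", "body": {"increments": [[-0.29, [0.012, 0.0006, 0.0059], 0], [-0.29, [0.018, 0.001, 0.0088], 0], [-0.29, [0.024, 0.0013, 0.0118], 0], [-0.29, [0.024, 0.0013, 0.0118], 0], [-0.29, [0.024, 0.0013, 0.0118], 0], [-0.29, [0.024, 0.0013, 0.0118], 0], [-0.29, [0.024, 0.0013, 0.0118], 0], [-0.29, [0.024, 0.0013, 0.0118], 0], [-0.29, [0.024, 0.0013, 0.0118], 0], [-0.29, [0.024, 0.0013, 0.0118], 0], [-0.29, [0.024, 0.0013, 0.0118], 0], [-0.29, [0.024, 0.0013, 0.0118], 0], [-0.29, [0.018, 0.001, 0.0088], 0], [-0.29, [0.012, 0.0006, 0.0059], 0]]}}

```text
clock: 22.58
position: [565.7, 112.2, 58.9]
ee_rot: [-0.672, 0.705, -0.156, -0.164]
contact_force: [0.3, 1.8, -0.0]
gripper_width: 30.5
```

```bash
cat >look.py <<'E'
from h import *
import cv2,sys
k=sys.argv[1]
s,R=info()
im=get_image("top"); cv2.imwrite(f"pics/top{k}.png",im[:,:,::-1])
p=proj("top",s["position"]+np.array([0,-32,130])).astype(int); x0,y0=p[0]-50,p[1]-35; print(x0,y0)
c=im[y0:y0+75,x0:x0+110,::-1]
cv2.imwrite(f"pics/t{k}c.png",cv2.convertScaleAbs(cv2.resize(c,None,fx=7,fy=7,interpolation=cv2.INTER_CUBIC),alpha=1.8,beta=10))
plan(R,s["position"],[535.5,-204.5,58],1)
E
python3 look.py 9
```

```text
t 22.57 q [ 0.63  0.59 -0.4   0.44 -0.93 -1.01] p [565.7 112.2  58.9] F [ 0.3  1.8 -0. ] w 30.5
[[-0.044 -0.999 -0.021]
 [-0.897  0.049 -0.44 ]
 [ 0.441  0.    -0.898]]
170 123
[535.5, -204.5, 58] 1 rows: [0.9494 0.0495 0.4695] mm/row 318.0976336862488
```

View pics/t9c.png

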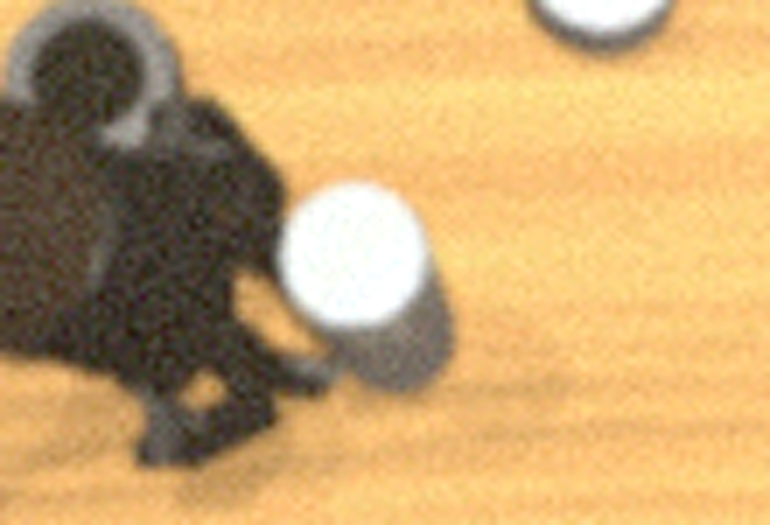

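Call:
{"method": "drive_tool", "body": {"increments": [[-0.29, [0.012, 0.0006, 0.0059], 0], [-0.29, [0.02, 0.001, 0.0099], 0], [-0.29, [0.027, 0.0014, 0.0133], 0], [-0.29, [0.027, 0.0014, 0.0133], 0], [-0.29, [0.027, 0.0014, 0.0133], 0], [-0.29, [0.027, 0.0014, 0.0133], 0], [-0.29, [0.027, 0.0014, 0.0133], 0], [-0.29, [0.027, 0.0014, 0.0133], 0], [-0.29, [0.027, 0.0014, 0.0133], 0], [-0.29, [0.027, 0.0014, 0.0133], 0], [-0.29, [0.027, 0.0014, 0.0133], 0], [-0.29, [0.027, 0.0014, 0.0133], 0], [-0.29, [0.027, 0.0014, 0.0133], 0], [-0.29, [0.027, 0.0014, 0.0133], 0], [-0.29, [0.027, 0.0014, 0.0133], 0], [-0.29, [0.027, 0.0014, 0.0133], 0], [-0.29, [0.027, 0.0014, 0.0133], 0], [-0.29, [0.027, 0.0014, 0.0133], 0], [-0.29, [0.02, 0.001, 0.0099], 0], [-0.29, [0.012, 0.0006, 0.0059], 0]]}}

```text
clock: 25.12
position: [550.0, -53.3, 58.7]
ee_rot: [-0.672, 0.705, -0.156, -0.164]
contact_force: [0.1, 2.3, 1.3]
gripper_width: 30.3
```

```bash
python3 look.py 10; python3 -c "
from h import *
print(at('top',px(170,123,7,354,254),190))"
```

```text
t 25.12 q [ 0.36  0.51 -0.61  0.63 -0.75 -0.94] p [550.  -53.3  58.7] F [0.1 2.3 1.3] w 30.3
[[-0.044 -0.999 -0.021]
 [-0.897  0.049 -0.44 ]
 [ 0.441  0.    -0.898]]
242 128
[535.5, -204.5, 58] 1 rows: [0.4531 0.0237 0.225 ] mm/row 151.92912277744668
[564.2  80.5 190. ]
```

View pics/t10c.png

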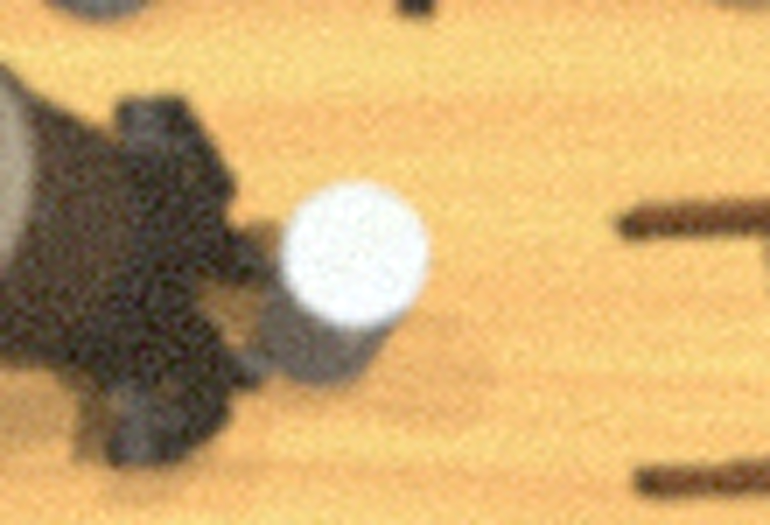

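Upright and tracking TCP-32 mm exactly, with the stall mouth dead ahead at crop rows 225–480. Next leg.

Call:
{"method": "drive_tool", "body": {"increments": [[-0.29, [0.012, 0.0006, 0.0059], 0], [-0.29, [0.02, 0.001, 0.0099], 0], [-0.29, [0.027, 0.0014, 0.0134], 0], [-0.29, [0.027, 0.0014, 0.0134], 0], [-0.29, [0.027, 0.0014, 0.0134], 0], [-0.29, [0.027, 0.0014, 0.0134], 0], [-0.29, [0.027, 0.0014, 0.0134], 0], [-0.29, [0.027, 0.0014, 0.0134], 0], [-0.29, [0.027, 0.0014, 0.0134], 0], [-0.29, [0.027, 0.0014, 0.0134], 0], [-0.29, [0.027, 0.0014, 0.0134], 0], [-0.29, [0.027, 0.0014, 0.0134], 0], [-0.29, [0.027, 0.0014, 0.0134], 0], [-0.29, [0.02, 0.001, 0.0099], 0], [-0.29, [0.012, 0.0006, 0.0059], 0]]}}

```text
clock: 27.05
position: [538.6, -173.7, 58.2]
ee_rot: [-0.672, 0.705, -0.156, -0.164]
contact_force: [-0.9, 3.3, 2.4]
gripper_width: 30.4
```

```bash
python3 look.py 11; python3 -c "
from h import *
print(at('top',px(242,128,7,355,254),190))"
```

```text
t 27.05 q [ 0.12  0.49 -0.68  0.81 -0.65 -0.88] p [ 538.6 -173.7   58.2] F [-0.9  3.3  2.4] w 30.4
[[-0.044 -0.999 -0.021]
 [-0.897  0.049 -0.44 ]
 [ 0.441  0.    -0.898]]
295 131
[535.5, -204.5, 58] 1 rows: [0.0921 0.0052 0.0459] mm/row 30.919767591564707
[548.4 -84.2 190. ]
```

View pics/t11c.png

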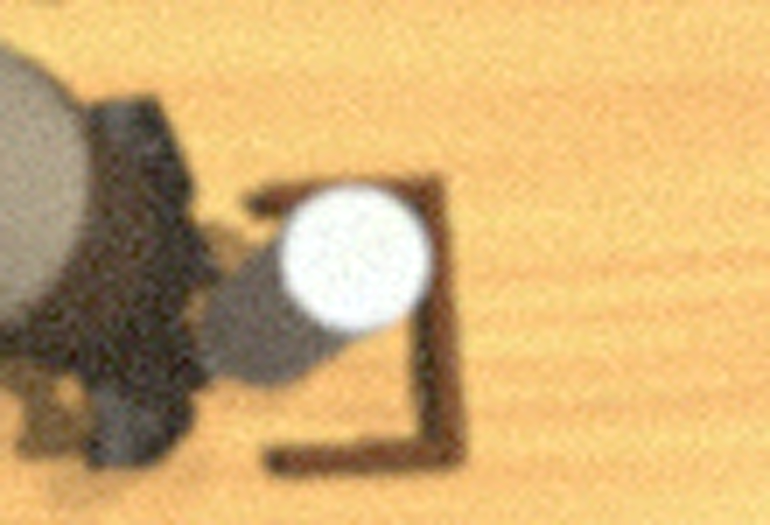

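Call:
{"method": "drive_tool", "body": {"increments": [[-0.29, [0.015, 0.0008, 0.0075], 0], [-0.29, [0.015, 0.0008, 0.0075], 0], [-0.29, [0.015, 0.0008, 0.0075], 0], [-0.29, [0.015, 0.0008, 0.0075], 0], [-0.29, [0.009, 0.0005, 0.0045], 0], [-0.29, [0.006, 0.0003, 0.003], 0], [-0.29, [0.0045, 0.0002, 0.0022], 0]]}}

```text
clock: 27.98
position: [536.1, -199.9, 58.0]
ee_rot: [-0.672, 0.705, -0.156, -0.164]
contact_force: [1.2, 3.1, 2.3]
gripper_width: 30.3
```

Call:
{"method": "drive_tool", "body": {"increments": [[-0.29, [0.0036, 0.0002, 0.0018], 0], [-0.29, [0.0036, 0.0002, 0.0018], 0]]}}

```text
clock: 28.22
position: [535.9, -202.2, 58.0]
ee_rot: [-0.672, 0.705, -0.156, -0.164]
contact_force: [-0.0, 3.1, 2.5]
gripper_width: 29.9
```

Call:
{"method": "drive_tool", "body": {"increments": [[-0.29, [0.003, 0.0001, 0.0015], 0], [-0.29, [0.003, 0.0001, 0.0015], 0]]}}

```text
clock: 28.48
position: [535.8, -204.2, 58.0]
ee_rot: [-0.672, 0.705, -0.156, -0.164]
contact_force: [0.3, 2.6, 2.7]
gripper_width: 30.0
```

Call:
{"method": "drive_tool", "body": {"increments": [[-0.29, [0.003, 0.0001, 0.0015], 0], [-0.29, [0.003, 0.0001, 0.0015], 0]]}}

```text
clock: 28.72
position: [535.6, -206.3, 58.0]
ee_rot: [-0.672, 0.705, -0.156, -0.164]
contact_force: [0.6, 2.2, 3.2]
gripper_width: 30.4
```

```bash
python3 look.py 12; python3 -c "
from h import *
import cv2
im=get_image('side');c=im[70:160,190:300,::-1]
cv2.imwrite('pics/s12c.png',cv2.convertScaleAbs(cv2.resize(c,None,fx=7,fy=7,interpolation=cv2.INTER_CUBIC),alpha=1.8,beta=10))"
```

```text
t 28.73 q [ 0.05  0.49 -0.69  0.86 -0.62 -0.86] p [ 535.6 -206.3   58. ] F [0.6 2.2 3.2] w 30.4
[[-0.043 -0.999 -0.021]
 [-0.897  0.048 -0.44 ]
 [ 0.441  0.    -0.898]]
309 132
[535.5, -204.5, 58] 1 rows: [-0.0053  0.0006 -0.0027] mm/row 1.7911204702344705
```

View pics/t12c.png

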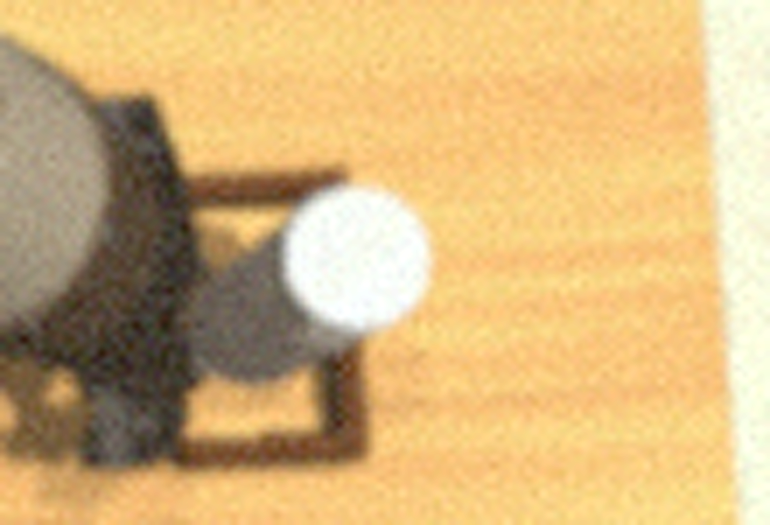

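View pics/s12c.png

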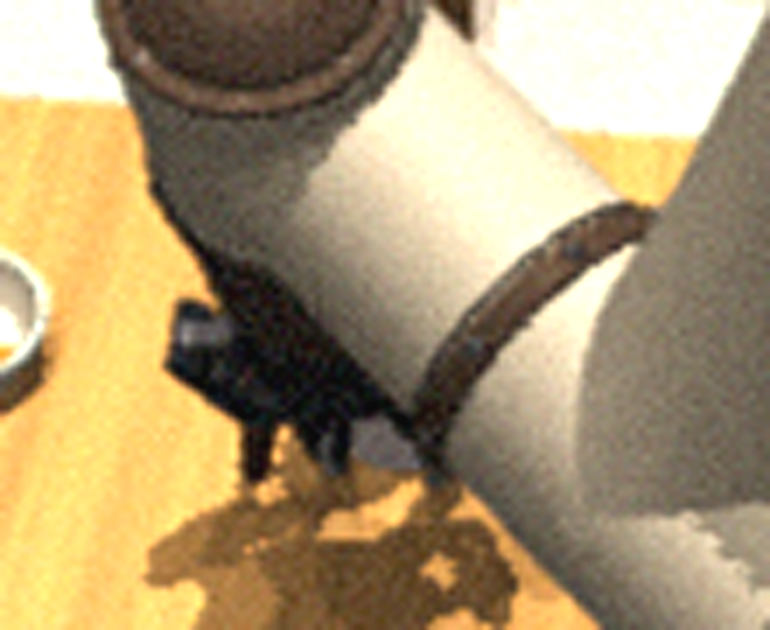

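No contact yet with the back rail (2–3 N is sliding friction). I'll creep further, watching the force.

Call:
{"method": "drive_tool", "body": {"increments": [[-0.29, [0.003, 0.0001, 0.0015], 0]]}}

```text
clock: 28.95
position: [535.5, -207.2, 57.9]
ee_rot: [-0.672, 0.705, -0.156, -0.164]
contact_force: [1.4, 4.2, 2.1]
gripper_width: 30.8
```

Call:
{"method": "drive_tool", "body": {"increments": [[-0.29, [0.003, 0.0001, 0.0015], 0]]}}

```text
clock: 29.08
position: [535.5, -208.2, 57.9]
ee_rot: [-0.672, 0.705, -0.156, -0.164]
contact_force: [0.7, 5.1, 3.3]
gripper_width: 30.2
```

Call:
{"method": "drive_tool", "body": {"increments": [[-0.29, [0.002, 0.0001, 0.001], 0]]}}

```text
clock: 29.2
position: [535.6, -208.4, 57.8]
ee_rot: [-0.672, 0.705, -0.156, -0.163]
contact_force: [-1.0, 7.5, 3.1]
gripper_width: 30.6
```

The force rose to 7.5 N and advance stalled, so the canister is against the back rail. Backing straight out.

Call:
{"method": "drive_tool", "body": {"increments": [[-0.29, [-0.006, -0.0002, -0.003], 0], [-0.29, [-0.015, -0.0008, -0.0075], 0], [-0.29, [-0.03, -0.0016, -0.015], 0], [-0.29, [-0.06, -0.0032, -0.03], 0], [-0.29, [-0.09, -0.0048, -0.045], 0], [-0.29, [-0.12, -0.0064, -0.06], 0], [-0.29, [-0.12, -0.0064, -0.06], 0], [-0.29, [-0.09, 0, -0.12], 0], [-0.29, [-0.05, 0, -0.15], 0], [-0.29, [0, 0, -0.15], 0], [-0.29, [0, 0, -0.15], 0], [-0.29, [0, 0, -0.15], 0], [-0.29, [0, 0, 0], 0]]}}

```text
clock: 30.82
position: [557.3, 73.7, 237.4]
ee_rot: [-0.673, 0.705, -0.157, -0.16]
contact_force: [0.4, -0.2, -0.6]
gripper_width: 29.8
```

```bash
python3 -c "
from h import *
import cv2
info()
for n in('top','side'):
    im=get_image(n); cv2.imwrite(f'pics/{n}13.png',im[:,:,::-1])
    c=im[135:210,290:400] if n=='top' else im[80:165,200:300]
    cv2.imwrite(f'pics/{n}13c.png',cv2.convertScaleAbs(cv2.resize(c[:,:,::-1],None,fx=7,fy=7,interpolation=cv2.INTER_CUBIC),alpha=1.8,beta=10))"
```

```text
t 30.82 q [ 0.59  0.36 -0.26  0.38 -1.26 -0.81] p [557.3  73.7 237.4] F [ 0.4 -0.2 -0.6] w 29.8
[[-0.044 -0.999 -0.015]
 [-0.898  0.046 -0.437]
 [ 0.437 -0.006 -0.899]]
```

View pics/side13.png

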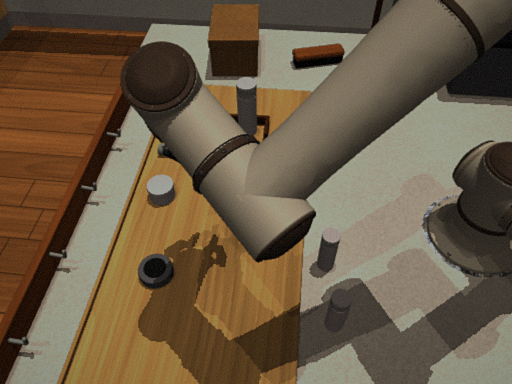

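View pics/top13c.png

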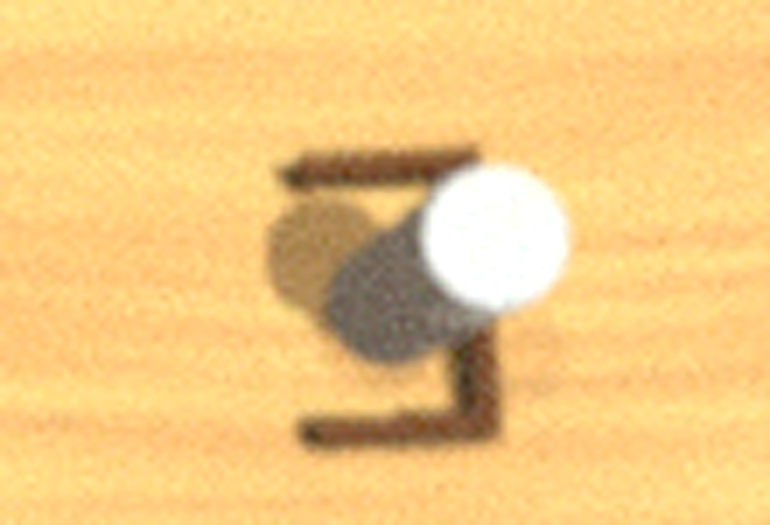

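View pics/side13c.png

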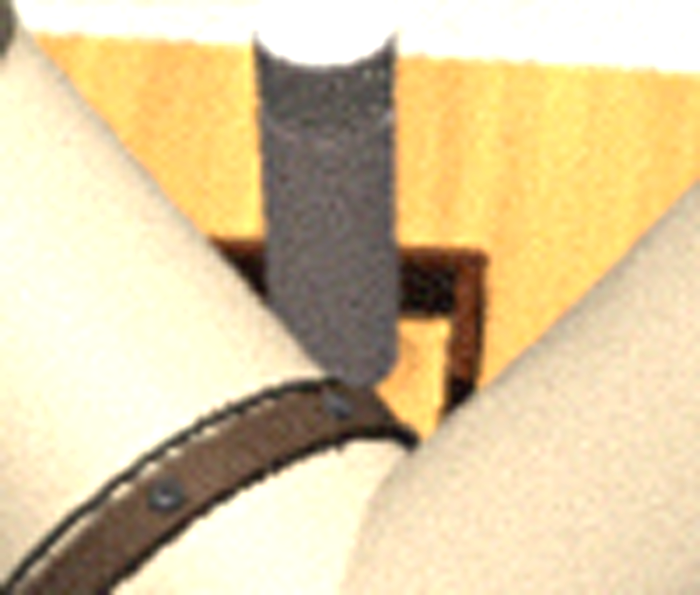

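View pics/top13.png

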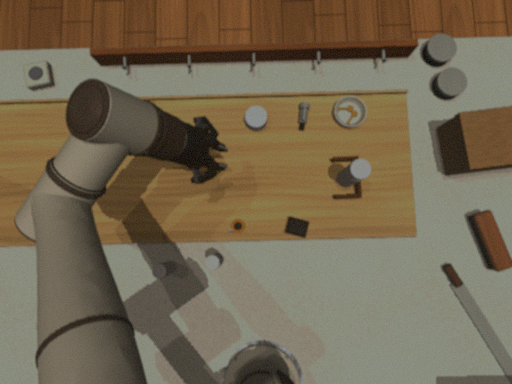

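```bash
python3 -c "
from h import *
print(at('top',px(290,135,7,496,238),190), read_state()['joint_vel'])
import cv2,numpy as np
a=cv2.imread('pics/side0.png').astype(int);b=cv2.imread('pics/side13.png').astype(int)
# power bank, tin patches
for n,(x,y,w,h) in dict(pb=(135,250,42,40),tin=(145,173,32,34)).items():
    r=cv2.matchTemplate(b[y-6:y+h+6,x-6:x+w+6].astype('uint8'),a[y:y+h,x:x+w].astype('uint8'),cv2.TM_CCOEFF_NORMED);print(n,r.max(),np.unravel_index(r.argmax(),r.shape))
a=cv2.imread('pics/top0.png');b=cv2.imread('pics/top13.png')
for n,(x,y,w,h) in dict(tin=(242,103,28,28),pump=(294,98,18,36),dish=(330,94,40,38),track=(228,217,20,20),ear=(282,213,30,28)).items():
    r=cv2.matchTemplate(b[y-6:y+h+6,x-6:x+w+6],a[y:y+h,x:x+w],cv2.TM_CCOEFF_NORMED);print(n,r.max(),np.unravel_index(r.argmax(),r.shape))
"
```

```text
[ 533.5 -238.7  190. ] [-0.01456198  0.01869975 -0.03172016  0.00046914  0.00345768  0.0009326 ]
pb 0.8741809 (np.int64(6), np.int64(6))
tin 0.9956734 (np.int64(6), np.int64(6))
tin 0.98881006 (np.int64(6), np.int64(6))
pump 0.98184013 (np.int64(6), np.int64(6))
dish 0.9792241 (np.int64(6), np.int64(6))
track 0.9781363 (np.int64(6), np.int64(6))
ear 0.9879352 (np.int64(6), np.int64(6))
```

```bash
python3 -c "
from bench import *
print(job_done())"
```

```text
the job is handed in; nothing more can be done
None
```

The canister is standing in the stall against its back rail, and I handed the job in at about 31 s of the 54 s limit.

**How it was pushed:** With the tool straight down, the gripper's linkage elbows and body would have hit the tall canister before the fingertips did. I leaned the tool 26° towards the stall, picking up that lean at the arm's reach limit in free space. I then pushed about 15 mm above the shelf with both fingertips, 30 mm apart. Nothing was pinched or lifted.

**Last checks:**
- **Contact with the rail:** the sliding force was 2–3 N, then rose to 7.5 N as the canister stopped at the rail.
- **Position:** afterwards it stood upright with its centre at about (533.5, -238.7) mm. I expected about (534, -237), and the 2 mm difference is within camera accuracy. The position worked out from the tool itself was about 2 mm deeper than the camera's.
- **Other things on the shelf:** all six matched their first-picture positions to the pixel. The power bank matched less closely (0.87, the others 0.98 or better), with no shift found.
- **Arm:** clear of everything, with under 1 N at the tool.

One reading looked bad: about 65 N at the wrist during an abrupt stop at the reach limit. It was back to zero at the next reading and nothing was near the arm, so I took it as inertia. It was well below the 120 N limit.

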